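# Clamp the chair slat in the dowel-drilling jig

### The arm

A 6-joint arm with a two-finger parallel gripper is mounted at the origin on the work surface. World frame = base frame: x ahead of the robot, y to its left, z up, the work surface at z = 0. Lengths are in mm, angles in rad, forces in N, time in s.
With the tool pointing down it reaches from about 400 to 925 mm from the base axis. Payload 12.5 kg.
Tool frame: the origin (TCP) lies on the centre line of the jaws, within the pads' length; the fingertips stand 11 mm ahead of it and the grasp point (between the pads) lies 8 mm behind it; z points along the fingers, y is the line along which they close (so a half turn about z gives the same grasp; the last joint's range is limited). The gripper opens to 95 mm and grips with 3 to 60 N. Pads are 20 mm wide; open, the fingers measure 119 mm over their backs; the gripper's body (75 mm by 180 mm) begins 59 mm behind the grasp point.
Start: joints at [1.168, 0.491, 1.559, -0, 1.092, -0.106], TCP at [182.771, 597.696, 225.661] pointing down, gripper open.
Joint ranges: [-3.1, 3.1], [-0.84, 2.19], [0.05, 2.79], [-1.13, 4.28], [0.06, 2.93], [-2.69, 2.69]. Speed limits (rad/s): [2.22, 2.22, 2.79, 3.14, 3.14, 3.14].

### API

Orientations are given as a unit quaternion [w, x, y, z].
In Python, from cell import env, cams gives the robot as it stands.
- The arm moves only by the tool step_arm, never from a script. Its argument "deltas" is a list of rows, each an object with "rotation": the turn, a rotation vector about the tool's x, y, z as a fraction of full scale, a list of three; "dp": the shift along the tool's x, y, z as a fraction of full scale, a list of three; "jaw": the opening, from 0 (shut) to 1 (fully open). A call has 1 to 10 rows; each row is the pose to reach, as a shift and turn from the pose commanded when the call began, along the tool's axes at that moment; what a row does not reach only later rows make up. Full scale, the value 1, is 500 mm for a shift and 0.5 rad for a turn. A row lasts 1/10 s, in which the tool goes at most 50 mm and 8.59 degrees, less where a joint would pass 70% of its speed; a pose out of reach is approached as far as the arm can. A call with a number of a shift or a turn outside -1 to 1 is refused whole. A call with a gripper value outside its range is refused whole. The fingers move at their own pace and stop on an object; "newtons" is the grip in N (left out, the last holds). Time passes only in rows, so rows that repeat a pose let the fingers close. It gives the time, the measured TCP pose, the force, the opening and the grip force at its end, in the units of the state.
- env.sense(): the state, without advancing time (a new reading comes with each control period).
- cams.camera(name): name is "side" or "top" or "wrist"; returns the picture (384x512x3 uint8, red, green, blue); there is no depth.
- cams.camera_info(name): a dict with "intrinsics" (3x3 intrinsics, pixels), "rvec" (rotation vector, rad) and "tvec" (3), from world to camera coordinates, as OpenCV has them; the wrist camera has in their place "tool_from_camera" (4x4, takes a point from camera to tool coordinates, whose origin is the TCP and whose axes are the flange's). Camera axes: x right, y down, z forward; pixel columns grow to the right and rows downward; lengths in mm; the calibration is good to about 2 mm. A picture is of the moment at which its call begins: read the wrist's pose just before it. camera_info takes no time and is no camera call.
- env.job_done(): hands the job in; it is judged then, once.
The state is a dict: "time_s": time; "qpos": joint angles; "joint_velocities": joint speeds; "joint_efforts": joint torques, N m; "eef_pos": TCP position; "eef_rot": TCP orientation; "force": force on the tool from outside, world axes, zero at the start; "wrist_torque": the same for the moment, N m; "width": finger opening in mm; "grip_force": force on a finger pad.
Only numpy, scipy, OpenCV 4.12 (cv2) and the standard library are available. Lean on these libraries where they do the work, as an engineer would, in place of code of your own. Each camera call takes 0.05 s, during which the arm holds its last target. There are 200 camera calls.

### The job

The long wooden slat is the new back slat for the broken chair and is ready to be drilled for dowels. Lay it flat in the drilling jig with one end tight against the aluminium drill-guide block and its long edge tight against the low fence, then push the toggle clamp's handle all the way down, over centre, so that it stays locked by itself with the rubber pad pressing on the slat. Leave the short offcut, the hammer, the try square and the mug where they are.

Things in the scene. Friction and masses are not known exactly. Their poses are not given: they have to be found in the camera images.
- slat: the long slat: plain light wood, 240 x 40 x 20 mm (length, width, thickness), about 135 g, lying flat on the desk to the right (-y side) of the jig. Origin at its very centre, x along its length, y across its width, z through its thickness. Ends and faces are alike: it may go in either way round
- nest (a point): home of the slat in the fixed drilling jig: where the slat's centre must come, 10 mm above the jig's board. Axes of the jig: x level, from the clamp handle's side to the far side; y level, along the fence towards the drill-guide block; z up. The slat's length lies along y. The far (+x) side and the -y end of its place are open
- jig: the jig, fixed: a plywood board lying flat, 190 mm (x) by 300 mm (y), 18 mm thick, with fence, guide block and toggle clamp on it. Origin under its middle; axes as nest, which lies at (45, -20, 28) mm
- fence_face (a point): middle of the fence's face, 20 mm on the -x side of the nest. The low wooden fence stands 8 mm above the board, is 25 mm deep and 245 mm long along y; axes of the jig
- guide_face (a point): face of the aluminium drill-guide block (60 mm in x, 40 mm in y, 36 mm high above the board) that the slat's end butts against: 120 mm in +y from the nest, at mid height of the block; axes of the jig
- grip (a point): middle of the clamp handle's black grip, 76 mm long, 13 wide, 17 thick; the free end is 38 mm further on. The steel hold-down clamp (48 mm wide at its feet) stands on a riser behind the fence, 82 mm in +y of the nest, and works in the jig's x-z plane. As found the handle stands 70 degrees above level, free end up and leaning to -x. z of this point: out of the face to be pushed
- grip_down (a point): fixed point of the jig where the middle of the grip arrives when the clamp is locked, handle level. Before that, seen from here in the jig's axes, it passes (x, z) mm: (39, 81) as found, handle 70 degrees above level; (20, 74) 57; (10, 63) 44; (4, 49) 31; (1, 32) 19; (0, 13) 7 degrees, where the pad begins to press hard; (0, 0) on its stop
- clamp_handle (a joint): travel of the clamp handle on its link pin, rad: 0 as found (open), 2.03 dead centre, 2.18 down on its stop (locked). It moves with about 2 N at the grip and stays where it is left until the pad touches; the last 20 mm need up to about 12 N; short of dead centre the pad then tends to push it back up, past it it stays down by itself
- clamp_pad: round black rubber pad, 18 mm across, on a sprung spindle at the front of the clamp's arm; origin mid-face. As found the arm is raised 60 degrees: the pad overhangs the slat's place, 70 mm above the board, so the slat goes in low from the far side, beneath it. Locked, it presses with about 23 N on the slat's top, mid-width, 38 mm from the guide block
- offcut: short offcut of the same light wood, 120 x 40 x 20 mm (length, width, thickness), lying flat near the slat; origin at its centre, x along its length. Not for the jig: leave it alone
- hammer: hammer, 260 mm long, lying on the far side of the desk; leave it alone
- square: try square, dark wooden stock 110 mm, steel blade 150 mm, lying flat at the left; origin under the middle of the stock; leave it alone
- mug: white mug, 80 mm diameter, 90 mm tall, handle on its side, standing at the left; leave it alone
Things that resemble listed ones, but are neither listed nor needed, are in the scene too. What is shaped like the slat but turquoise is not meant.

How it is judged (in metres and radians):
On the way, in this order (a step that is already met when the one before it is completed fails the run):
1. the slat lies flat in the jig, its end against the guide block and its edge against the fence (x of slat in the frame of nest between -0.0025 and 0.0025 m and y of slat in the frame of nest between -0.0025 and 0.0025 m and z of slat in the frame of nest between -0.003 and 0.003 m and angle between the x axis of slat and the y axis of nest, either way round below 0.03 rad and angle between the z axis of slat and the z axis of nest, either way round below 0.05 rad), for 0.2 s.
2. the handle is over centre and the pad presses on the slat (value of joint clamp_handle above 2.08 rad and contact force between clamp_pad and slat above 10 N), for 0.2 s.
At the end, for the whole second after the job is handed in: The slat lies flat in the jig with its centre within 2.5 mm of its home place along and across (3 mm in height) and square to the fence within 0.03 rad; the clamp handle is past dead centre (travel over 2.08 rad) and the pad presses on the slat with more than 10 N; nothing moves (all of step 1 and all of step 2 and linear speed of slat below 0.01 m/s); the robot touches nothing.
It fails at once if the offcut is moved by more than 30 mm (distance of offcut from where it was at the start of the episode above 0.03 m).
It fails at once if the hammer, the try square or the mug is moved by more than 30 mm (distance of any of hammer, square, mug from where it was at the start of the episode above 0.03 m).
It also fails if it takes over 61 s, if anything falls off the work surface, if the arm or the gripper's body presses on something with over 40 N, if the wrist force passes 120 N, or if a joint passes its speed limit or range.

## Working session

There is one attempt and no reset: what is moved stays moved. The work goes in short steps, Python scripts to look and compute and a tool call to move; the robot and the scene stay as the last step left them, time stands still between calls to the robot, and variables do not carry over. Pictures are saved under pics/ and viewed, at most 10 in all, crops included, and the job is handed in when it is done.

Besides the shell and the picture viewer there is one more tool, called in YAML: its name, and indented under it one key for each argument. step_arm: Moves the arm, as the interface text tells. Shift numbers are shares of 500 mm and turn numbers shares of 0.5 rad, none past 1 either way. Its arguments: {"type":"object","properties":{"deltas":{"type":"array","items":{"type":"object","properties":{"rotation":{"type":"array","items":{"type":"number","minimum":-1,"maximum":1}},"dp":{"type":"array","items":{"type":"number","minimum":-1,"maximum":1}},"jaw":{"type":"number"}}}},"newtons":{"type":"number"}},"required":["deltas"]}

```bash
mkdir -p pics; ls; python3 - <<'E'
from cell import env,cams
import cv2,numpy as np
s=env.sense();print(s['time_s'],s['eef_pos'],s['eef_rot'],s['width'])
for n in('top','side'):
    cv2.imwrite(f'pics/{n}0.png',cams.camera(n)[:,:,::-1]);i=cams.camera_info(n);print(n,i)
print(cams.camera_info('wrist'))
E
```

```text
pics
0.0 [182.67464384 597.46800979 225.05708519] [-1.29612538e-04  1.47841200e-01  9.89010956e-01 -5.40032145e-04] 95.15813845851281
top {'intrinsics': array([[415.59369762,   0.        , 252.60036312],
       [  0.        , 415.59369762, 188.60836919],
       [  0.        ,   0.        ,   1.        ]]), 'rvec': array([ 2.15474588, -2.11834657,  0.1787177 ]), 'tvec': array([ -46.98530456,  468.80277511, 1834.81543325])}
side {'intrinsics': array([[383.2971628 ,   0.        , 257.18319357],
       [  0.        , 383.2971628 , 192.14878416],
       [  0.        ,   0.        ,   1.        ]]), 'rvec': array([ 2.06918737, -0.62422781,  0.30561396]), 'tvec': array([-405.00943477,  211.72065451, 1308.76962165])}
{'intrinsics': array([[279.41626694,   0.        , 257.66683306],
       [  0.        , 279.41626694, 197.6989049 ],
       [  0.        ,   0.        ,   1.        ]]), 'tool_from_camera': array([[ 5.53138771e-04, -9.71174049e-01, -2.38370846e-01,
         6.55879817e+01],
       [ 9.99999828e-01,  4.90631091e-04,  3.21559845e-04,
        -1.48769487e-01],
       [-1.95338428e-04, -2.38370983e-01,  9.71174153e-01,
        -1.59391620e+02],
       [ 0.00000000e+00,  0.00000000e+00,  0.00000000e+00,
         1.00000000e+00]])}
```

View pics/top0.png

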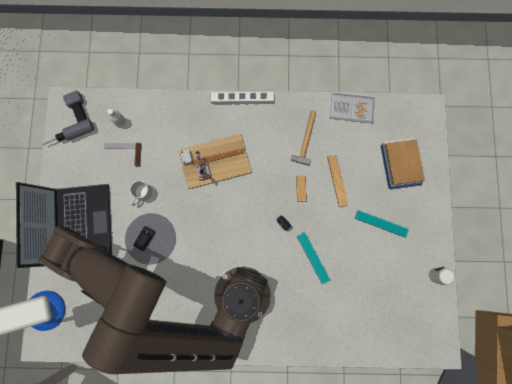

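View pics/side0.png

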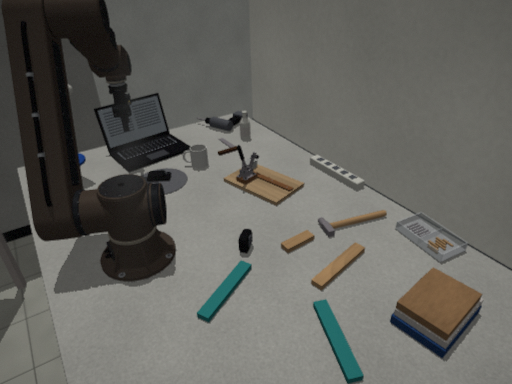

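The top view shows the slat near (338,180), the offcut at (301,188), the hammer at (305,140), and the jig at (215,162) with its guide block on the left at (187,157). The clamp handle is near (208,172). In the side view the slat is at (340,265) and the jig at (264,183).

```bash
cat > h.py <<'E'
from cell import env,cams
import cv2,numpy as np
from scipy.spatial.transform import Rotation as R
def cam(n,s=None):
    i=cams.camera_info(n);K=np.array(i['intrinsics'])
    if n!='wrist':
        Rm=cv2.Rodrigues(np.array(i['rvec']))[0];return K,Rm,np.array(i['tvec'])
    T=np.eye(4);q=s['eef_rot'];T[:3,:3]=R.from_quat([q[1],q[2],q[3],q[0]]).as_matrix();T[:3,3]=s['eef_pos']
    M=np.linalg.inv(T@np.array(i['tool_from_camera']));return K,M[:3,:3],M[:3,3]
def ray(c,px):
    K,Rm,t=c;d=np.linalg.inv(K)@np.array([px[0],px[1],1.]);return -Rm.T@t,Rm.T@d
def onz(c,px,z):
    o,d=ray(c,px);return o+d*(z-o[2])/d[2]
def tri(*obs):
    A=np.zeros((3,3));b=np.zeros(3);L=[ray(c,p) for c,p in obs]
    for o,d in L:
        d=d/np.linalg.norm(d);P=np.eye(3)-np.outer(d,d);A+=P;b+=P@o
    x=np.linalg.solve(A,b);return x,[np.linalg.norm(np.cross(x-o,d/np.linalg.norm(d))) for o,d in L]
def proj(c,X):
    K,Rm,t=c;p=K@(Rm@np.array(X,float)+t);return p[:2]/p[2]
def wood(im):
    h=cv2.cvtColor(im,cv2.COLOR_RGB2HSV);return cv2.inRange(h,(8,90,70),(24,255,255))
def quads(m,amin=100):
    out=[]
    for c in cv2.findContours(m,cv2.RETR_EXTERNAL,cv2.CHAIN_APPROX_NONE)[0]:
        if cv2.contourArea(c)>amin: r=cv2.minAreaRect(c);out.append((cv2.contourArea(c),r))
    return out
E
python3 - <<'E'
from h import *
np.set_printoptions(precision=1,suppress=True)
c={n:cam(n) for n in('top','side')}
for n in c:
    im=cv2.imread(f'pics/{n}0.png')[:,:,::-1].copy()
    for a,r in quads(wood(im)):
        if a>4000: continue
        b=cv2.boxPoints(r)
        print(n,a,np.array(r[0]),np.array(r[1]),'z20:',onz(c[n],r[0],20)[:2],'corners',[onz(c[n],p,20)[:2].round() for p in b])
for p in [(187,157),(186,168),(246,155)]: print(onz(c['top'],p,18))
E
```

```text
top 2409.0 [493.5 347. ] [72. 35.] z20: [ -198.4 -1084.2] corners [array([  -50., -1020.]), array([  -48., -1172.]), array([ -343., -1147.]), array([-345., -999.])]
top 179.0 [301.  187.5] [25.  8.] z20: [ 481.6 -259.5] corners [array([ 539., -241.]), array([ 540., -278.]), array([ 424., -278.]), array([ 424., -241.])]
top 377.5 [337.3 180.5] [51.4  8.5] z20: [ 517.1 -425.6] corners [array([ 629., -382.]), array([ 639., -420.]), array([ 407., -469.]), array([ 397., -431.])]
top 1247.0 [404.3 161.6] [42.7 31.8] z20: [ 610.8 -736. ] corners [array([ 695., -648.]), array([ 726., -795.]), array([ 528., -822.]), array([ 498., -678.])]
top 2244.5 [214.3 160.9] [39.5 64.3] z20: [598.7 139.4] corners [array([649., 308.]), array([730.,  21.]), array([549., -27.]), array([470., 255.])]
top 165.5 [307.6 133.1] [ 4.6 47.5] z20: [ 739.  -290.8] corners [array([ 631., -253.]), array([ 855., -308.]), array([ 849., -329.]), array([ 626., -274.])]
side 2837.5 [439.1 298.1] [66.7 52. ] z20: [ 650.9 -694.9] corners [array([ 541., -638.]), array([ 757., -568.]), array([ 762., -753.]), array([ 566., -796.])]
side 619.0 [337.4 264.9] [12.4 62.2] z20: [ 505.5 -433.2] corners [array([ 391., -435.]), array([ 644., -382.]), array([ 630., -431.]), array([ 387., -477.])]
side 227.5 [297.2 239.5] [ 9.2 32.3] z20: [ 477.4 -263.1] corners [array([ 422., -243.]), array([ 552., -240.]), array([ 534., -284.]), array([ 408., -285.])]
side 246.5 [358.4 218.9] [ 5.8 55.5] z20: [ 733.8 -297.7] corners [array([ 635., -258.]), array([ 859., -311.]), array([ 835., -338.]), array([ 617., -285.])]
side 1243.0 [262.4 182.3] [74.3 29.7] z20: [587.  120.5] corners [array([448., 224.]), array([617., 419.]), array([724.,  18.]), array([ 563., -114.])]
[615.6 266.1  18. ]
[563.6 268.5  18. ]
[629.8  -5.9  18. ]
```

```bash
cat >> h.py <<'E'
def plan(p,yaw_deg,s=None):
    "shift/turn fractions for step_arm to tool-down pose p with tool x at yaw"
    s=s or env.sense();q=s['eef_rot'];A=R.from_quat([q[1],q[2],q[3],q[0]]);y=np.radians(yaw_deg)
    B=R.from_matrix(np.array([[np.cos(y),np.sin(y),0],[np.sin(y),-np.cos(y),0],[0,0,-1]]))
    print('dp',(A.inv().apply(np.array(p)-s['eef_pos'])/500).round(4),'rot',((A.inv()*B).as_rotvec()/.5).round(4))
E
python3 -c "
from h import *
plan((420,360,300),134.3);plan((600,165,260),105.7)"
```

```text
dp [-0.5928 -0.3155 -0.1495] rot [-2.0000e-03  3.0000e-04  1.0016e+00]
dp [-1.0511 -0.5831 -0.0693] rot [-2.e-03  8.e-04  2.e+00]
```

step_arm:
  deltas:
    - {"dp": [-0.59, -0.315, -0.15], "rotation": [0, 0, 1], "jaw": 1}
    - {"dp": [-0.59, -0.315, -0.15], "rotation": [0, 0, 1], "jaw": 1}
    - {"dp": [-0.59, -0.315, -0.15], "rotation": [0, 0, 1], "jaw": 1}
    - {"dp": [-0.59, -0.315, -0.15], "rotation": [0, 0, 1], "jaw": 1}
    - {"dp": [-0.59, -0.315, -0.15], "rotation": [0, 0, 1], "jaw": 1}
    - {"dp": [-0.59, -0.315, -0.15], "rotation": [0, 0, 1], "jaw": 1}
    - {"dp": [-0.59, -0.315, -0.15], "rotation": [0, 0, 1], "jaw": 1}
    - {"dp": [-0.59, -0.315, -0.15], "rotation": [0, 0, 1], "jaw": 1}

```text
time_s: 0.9
eef_pos: [421.9, 358.0, 301.6]
eef_rot: [0.001, 0.39, 0.921, 0.001]
force: [-0.1, 0.3, -1.1]
width: 95.7
grip_force: 0.0
```

```bash
python3 -c "
from h import *
plan((600,165,260),105.7)"
```

```text
dp [-0.5249 -0.0129  0.0836] rot [0.0036 0.0012 0.9912]
```

step_arm:
  deltas:
    - {"dp": [-0.525, -0.013, 0.08], "rotation": [0, 0, 0.99]}
    - {"dp": [-0.525, -0.013, 0.08], "rotation": [0, 0, 0.99]}
    - {"dp": [-0.525, -0.013, 0.08], "rotation": [0, 0, 0.99]}
    - {"dp": [-0.525, -0.013, 0.08], "rotation": [0, 0, 0.99]}
    - {"dp": [-0.525, -0.013, 0.08], "rotation": [0, 0, 0.99]}
    - {"dp": [-0.525, -0.013, 0.08], "rotation": [0, 0, 0.99]}
    - {"dp": [-0.525, -0.013, 0.08], "rotation": [0, 0, 0.99]}
    - {"dp": [-0.525, -0.013, 0.08], "rotation": [0, 0, 0.99]}

```text
validation failed for argument at $.de...
```

```bash
python3 - <<'E'
from h import *
import pickle
s=env.sense();im=cams.camera('wrist');pickle.dump((s,im),open('v1.pkl','wb'))
print(s['eef_pos']);cv2.imwrite('pics/v1.png',cv2.resize(im[:,:,::-1],(768,576),interpolation=cv2.INTER_CUBIC))
E
```

```text
[421.9303198  357.96564074 301.56314327]
```

View pics/v1.png

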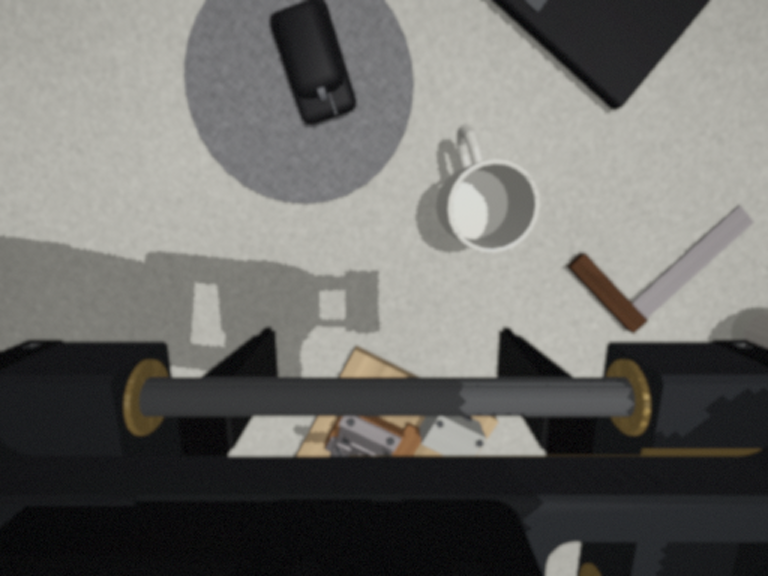

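The view shows the mug and square, while the gripper hides everything below row ~330 of the enlarged picture. The last move was refused because the rows had no jaw value. I'll resend it with a target set further back, so the jig falls in the upper part of the image.

```bash
python3 -c "
from h import *
plan((622,65,260),105.7)"
```

```text
dp [-0.7034 -0.1203  0.0816] rot [ 9.000e-04 -1.000e-04  9.926e-01]
```

step_arm:
  deltas:
    - {"dp": [-0.7, -0.12, 0.08], "rotation": [0, 0, 0.99], "jaw": 1}
    - {"dp": [-0.7, -0.12, 0.08], "rotation": [0, 0, 0.99], "jaw": 1}
    - {"dp": [-0.7, -0.12, 0.08], "rotation": [0, 0, 0.99], "jaw": 1}
    - {"dp": [-0.7, -0.12, 0.08], "rotation": [0, 0, 0.99], "jaw": 1}
    - {"dp": [-0.7, -0.12, 0.08], "rotation": [0, 0, 0.99], "jaw": 1}
    - {"dp": [-0.7, -0.12, 0.08], "rotation": [0, 0, 0.99], "jaw": 1}
    - {"dp": [-0.7, -0.12, 0.08], "rotation": [0, 0, 0.99], "jaw": 1}
    - {"dp": [-0.7, -0.12, 0.08], "rotation": [0, 0, 0.99], "jaw": 1}
    - {"dp": [-0.7, -0.12, 0.08], "rotation": [0, 0, 0.99], "jaw": 1}
    - {"dp": [-0.7, -0.12, 0.08], "rotation": [0, 0, 0.99], "jaw": 1}

```text
time_s: 1.95
eef_pos: [619.9, 70.1, 260.4]
eef_rot: [-0.0, 0.601, 0.799, -0.0]
force: [-0.9, 0.4, -0.7]
width: 95.1
grip_force: 0.0
```

```bash
python3 - <<'E'
from h import *
import pickle
s=env.sense();im=cams.camera('wrist');pickle.dump((s,im),open('v1.pkl','wb'))
print(s['eef_pos'],s['time_s']);cv2.imwrite('pics/v1b.png',cv2.resize(im[:,:,::-1],(768,576),interpolation=cv2.INTER_CUBIC))
E
```

```text
[619.8520824   70.10575011 260.36196444] 1.95
```

View pics/v1b.png

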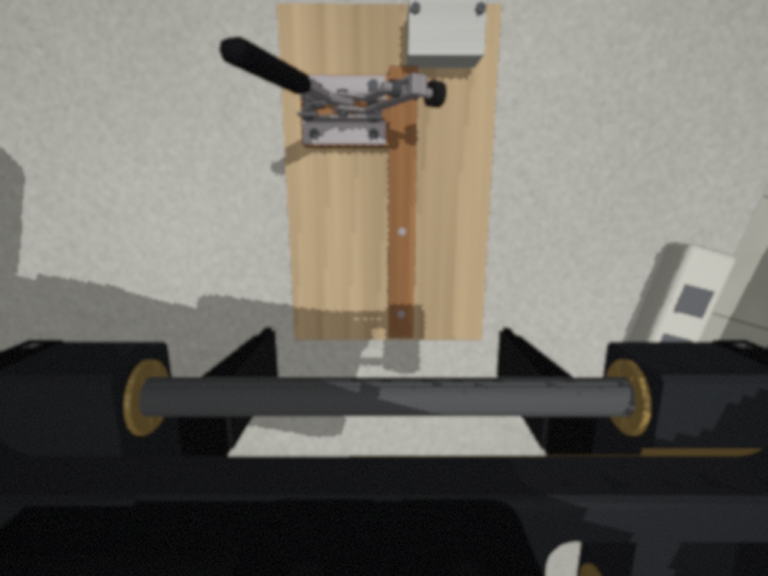

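The jig is clear and square in the picture. In enlarged pixels:
- Board near end: row 340, columns 295–483.
- Fence: columns 388–417.
- Guide front: rows 55–66, columns 407–484.
- Grip: (222–310, 40–92).
- Pad: (435,93).

Next is a second viewpoint, further out in jig +x, to triangulate.

step_arm:
  deltas:
    - {"dp": [-0.1, 0.2, 0], "rotation": [0, 0, 0], "jaw": 1}
    - {"dp": [-0.1, 0.2, 0], "rotation": [0, 0, 0], "jaw": 1}
    - {"dp": [-0.1, 0.2, 0], "rotation": [0, 0, 0], "jaw": 1}
    - {"dp": [-0.1, 0.2, 0], "rotation": [0, 0, 0], "jaw": 1}

```text
time_s: 2.4
eef_pos: [731.0, 49.5, 259.8]
eef_rot: [-0.0, 0.601, 0.799, -0.0]
force: [0.4, 0.1, -0.1]
width: 94.7
grip_force: 0.0
```

```bash
python3 - <<'E'
from h import *
import pickle
s=env.sense();im=cams.camera('wrist');pickle.dump((s,im),open('v2.pkl','wb'))
print(s['eef_pos'],s['time_s']);cv2.imwrite('pics/v2.png',cv2.resize(im[:,:,::-1],(768,576),interpolation=cv2.INTER_CUBIC))
E
```

```text
[730.96749604  49.4879902  259.79277415] 2.4
```

View pics/v2.png

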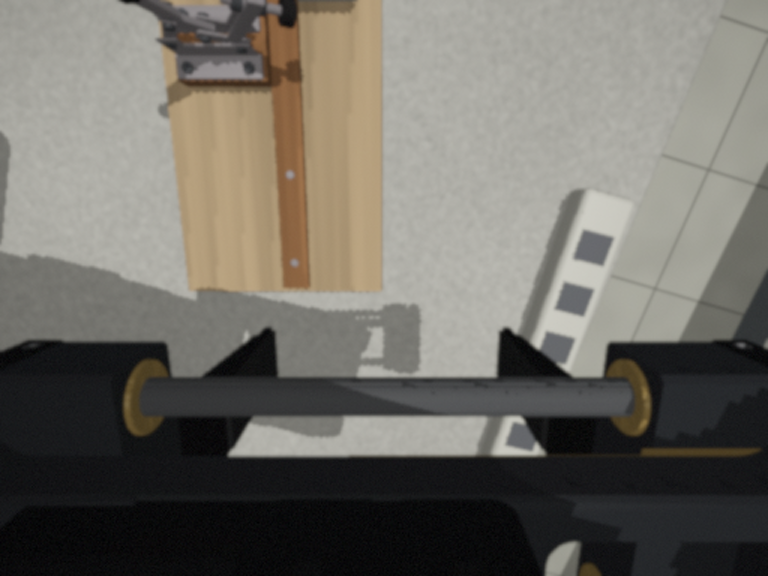

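The second view shows board corners at (190,290) and (382,291), fence screws at (290,174) and (294.5,263), and riser feet screws at (186,68) and (248,68).

```bash
cat > jig.py <<'E'
from h import *
import pickle
np.set_printoptions(precision=1,suppress=True)
(s1,i1),(s2,i2)=[pickle.load(open(f'v{k}.pkl','rb')) for k in(1,2)]
c1,c2=cam('wrist',s1),cam('wrist',s2)
o=lambda p:((p[0]+.5)/1.5-.5,(p[1]+.5)/1.5-.5)
P={'cornerL':((295,340),(190,290)),'cornerR':((483,340),(382,291)),'scrA':((402,231),(290,174)),'scrB':((401,314),(294.5,263)),'clA':((314,133),(186,68)),'clB':((373,133),(248,68))}
for n,(a,b) in P.items(): print(n,*tri((c1,o(a)),(c2,o(b))))
print('V1 board edges z18');
for p in[(278,3),(295,340),(500,3),(483,340)]: print(onz(c1,o(p),18))
print('fence face top z26',[onz(c1,o(p),26) for p in[(417,335),(415,150)]])
print('v2 fence face',[onz(c2,o(p),26) for p in[(309,286),(299,60)]], 'L',[onz(c2,o(p),26) for p in[(285,286),(272,100)]])
print('guide top edge z54',[onz(c1,o(p),54) for p in[(408,54),(484,54)]],'bot',[onz(c1,o(p),18) for p in[(408,66),(480,67)]])
print('grip tip/base rays z150',onz(c1,o((235,50)),150))
E
python3 jig.py
```

```text
cornerL [552.9 -29.2  17.8] [np.float64(0.7311649708577865), np.float64(0.7311649708577619)]
cornerR [734.4  23.9  21.8] [np.float64(0.05044469929625338), np.float64(0.05044469929625849)]
scrA [625.1 105.8  27.5] [np.float64(0.0669265830000183), np.float64(0.06692658300001399)]
scrB [647.1  28.1  26.2] [np.float64(0.1599607032790713), np.float64(0.1599607032790987)]
clA [529.6 164.   45.1] [np.float64(0.688767874391021), np.float64(0.6887678743909584)]
clB [577.1 178.1  43. ] [np.float64(0.526267179430869), np.float64(0.5262671794307592)]
V1 board edges z18
[470.9 258.6  18. ]
[552.7 -29.8  18. ]
[650.6 310.4  18. ]
[735.6  22.9  18. ]
fence face top z26 [array([668.5,  11.9,  26. ]), array([615.9, 177.4,  26. ])]
v2 fence face [array([665.5,  10.1,  26. ]), array([611.2, 198.6,  26. ])] L [array([643.3,   3.7,  26. ]), array([595.9, 161.6,  26. ])]
guide top edge z54 [array([588.7, 241.2,  54. ]), array([646.2, 257.8,  54. ])] bot [array([590.1, 242.8,  18. ]), array([650.5, 259.4,  18. ])]
grip tip/base rays z150 [495.4 187.2 150. ]
```

Jig found: nest at about (651.3, 134.0, 28), yaw 16.1°. Now on to the slat.

```bash
python3 -c "
from h import *
plan((640,-110,240),78)"
```

```text
dp [-0.257  -0.2612  0.0404] rot [-1.700e-03 -6.000e-04  9.798e-01]
```

step_arm:
  deltas:
    - {"dp": [-0.257, -0.261, 0.02], "rotation": [0, 0, 0.98], "jaw": 1}
    - {"dp": [-0.257, -0.261, 0.02], "rotation": [0, 0, 0.98], "jaw": 1}
    - {"dp": [-0.257, -0.261, 0.02], "rotation": [0, 0, 0.98], "jaw": 1}
    - {"dp": [-0.257, -0.261, 0.02], "rotation": [0, 0, 0.98], "jaw": 1}
    - {"dp": [-0.257, -0.261, 0.02], "rotation": [0, 0, 0.98], "jaw": 1}

```text
time_s: 2.95
eef_pos: [637.5, -113.2, 251.7]
eef_rot: [0.0, 0.779, 0.627, -0.0]
force: [0.8, 0.2, -0.2]
width: 95.2
grip_force: 0.0
```

```bash
python3 -c "
from h import *
plan((530,-270,240),50)"
```

```text
dp [-0.3522 -0.1432  0.0235] rot [5.000e-04 7.000e-04 9.669e-01]
```

step_arm:
  deltas:
    - {"dp": [-0.35, -0.143, 0.02], "rotation": [0, 0, 0.97], "jaw": 1}
    - {"dp": [-0.35, -0.143, 0.02], "rotation": [0, 0, 0.97], "jaw": 1}
    - {"dp": [-0.35, -0.143, 0.02], "rotation": [0, 0, 0.97], "jaw": 1}
    - {"dp": [-0.35, -0.143, 0.02], "rotation": [0, 0, 0.97], "jaw": 1}
    - {"dp": [-0.35, -0.143, 0.02], "rotation": [0, 0, 0.97], "jaw": 1}

```text
time_s: 3.45
eef_pos: [531.4, -268.9, 241.2]
eef_rot: [0.0, 0.907, 0.422, -0.0]
force: [0.3, -0.1, 0.6]
width: 95.2
grip_force: 0.0
```

```bash
python3 -c "
from h import *
plan((440,-445,230),22)"
```

```text
dp [-0.3872  0.0867  0.0226] rot [8.000e-04 4.000e-04 9.752e-01]
```

step_arm:
  deltas:
    - {"dp": [-0.387, 0.087, 0.02], "rotation": [0, 0, 1], "jaw": 1}
    - {"dp": [-0.387, 0.087, 0.02], "rotation": [0, 0, 1], "jaw": 1}
    - {"dp": [-0.387, 0.087, 0.02], "rotation": [0, 0, 1], "jaw": 1}
    - {"dp": [-0.387, 0.087, 0.02], "rotation": [0, 0, 1], "jaw": 1}
    - {"dp": [-0.387, 0.087, 0.02], "rotation": [0, 0, 1], "jaw": 1}
    - {"dp": [-0.387, 0.087, 0.02], "rotation": [0, 0, 1], "jaw": 1}

```text
time_s: 4.05
eef_pos: [443.4, -442.9, 230.8]
eef_rot: [-0.0, 0.982, 0.187, 0.0]
force: [0.7, 0.8, 0.5]
width: 95.1
grip_force: 0.0
```

```bash
cat > look.py <<'E'
from h import *
import pickle,sys
np.set_printoptions(precision=1,suppress=True)
s=env.sense();im=cams.camera('wrist');pickle.dump((s,im),open(sys.argv[1]+'.pkl','wb'));c=cam('wrist',s)
print(s['time_s'],s['eef_pos'])
m=wood(im)
for a,r in quads(m,1500):
    b=[onz(c,p,20) for p in cv2.boxPoints(r)]
    e=sorted([(np.linalg.norm(b[k]-b[k-1]),np.degrees(np.arctan2(*(b[k]-b[k-1])[[1,0]]))%180) for k in range(4)])
    print(a,np.array(cv2.boxPoints(r)),'ctr z20',onz(c,r[0],20)[:2],e)
E
python3 look.py w1
```

```text
4.05 [ 443.4 -442.9  230.8]
3156.5 [[107.3 141.8]
 [128.2  47.4]
 [163.4  55.2]
 [142.4 149.6]] ctr z20 [ 484.8 -262.2] [(np.float64(42.58210789533699), np.float64(99.86430171524496)), (np.float64(45.84934227250969), np.float64(98.90406071155785)), (np.float64(118.56661163533532), np.float64(2.0616855055999963)), (np.float64(118.93194527623425), np.float64(3.6685028757184455))]
7484.0 [[438.  47.]
 [511.  47.]
 [511. 229.]
 [438. 229.]] ctr z20 [ 599.3 -684.3] [(np.float64(88.00347176701523), np.float64(111.5486537748019)), (np.float64(102.36351710808091), np.float64(111.5478803762984)), (np.float64(234.85337914290076), np.float64(30.235594580926186)), (np.float64(237.44830650494407), np.float64(33.66288676463759))]
5292.0 [[239.1 206.8]
 [268.4  16.4]
 [299.   21.2]
 [269.7 211.5]] ctr z20 [ 529.2 -425.3] [(np.float64(36.52917104774995), np.float64(103.77226383720772)), (np.float64(42.651359295314556), np.float64(102.45691750794816)), (np.float64(235.6844083676161), np.float64(12.234118334024284)), (np.float64(236.57865017136896), np.float64(13.7200961608483))]
```

```bash
python3 -c "
from h import *
plan((412,-410,230),13)"
```

```text
dp [-0.0356 -0.0835  0.0019] rot [-0.0004 -0.001   0.2998]
```

step_arm:
  deltas:
    - {"dp": [-0.036, -0.084, 0], "rotation": [0, 0, 0.3], "jaw": 1}
    - {"dp": [-0.036, -0.084, 0], "rotation": [0, 0, 0.3], "jaw": 1}
    - {"dp": [-0.036, -0.084, 0], "rotation": [0, 0, 0.3], "jaw": 1}

```text
time_s: 4.4
eef_pos: [412.0, -409.6, 231.6]
eef_rot: [0.0, 0.993, 0.114, 0.0]
force: [-0.3, -1.4, 0.2]
width: 95.1
grip_force: 0.0
```

```bash
python3 look.py w2 | grep time; python3 - <<'E'
from h import *
import pickle
np.set_printoptions(precision=1,suppress=True)
V=[]
for k in('w1','w2'):
    s,im=pickle.load(open(k+'.pkl','rb'));c=cam('wrist',s);m=wood(im)
    cs=[q for q in cv2.findContours(m,cv2.RETR_EXTERNAL,cv2.CHAIN_APPROX_NONE)[0] if cv2.contourArea(q)>1500]
    q=min(cs,key=lambda q:np.linalg.norm(onz(c,cv2.minAreaRect(q)[0],20)[:2]-[517,-426]))
    ap=cv2.approxPolyN(q,4)[0].astype(float)   # 4 corners
    W=np.array([onz(c,p,20) for p in ap]); o=np.lexsort((W[:,1]>W[:,:2].mean(0)[1],W[:,0]>W[:,0].mean()))
    ap,W=ap[o],W[o];V.append((c,ap));print(k,ap.tolist(),'\n',W[:,:2],W.mean(0),'yaw',np.degrees(np.arctan2(*(W[2]+W[3]-W[0]-W[1])[[1,0]])),'w',np.linalg.norm(W[0]-W[1]),'L',np.linalg.norm(W[2]-W[0]))
T=[tri((V[0][0],a),(V[1][0],b)) for a,b in zip(V[0][1],V[1][1])]
for t in T:print(t)
E
```

```text
w1 [[266.0, 211.0], [240.0, 207.0], [299.0, 22.0], [268.0, 16.0]] 
 [[ 408.7 -469.6]
 [ 400.9 -434.2]
 [ 638.9 -418.9]
 [ 631.3 -382.4]] [ 519.9 -426.3   20. ] yaw 12.546017849298924 w 36.24717309053624 L 235.75211355580396
w2 [[299.0, 193.0], [272.0, 193.0], [309.0, 0.0], [277.0, 0.0]] 
 [[ 408.6 -469. ]
 [ 400.3 -433.2]
 [ 634.1 -420. ]
 [ 625.6 -383.7]] [ 517.2 -426.5   20. ] yaw 12.309456160080853 w 36.75378318877643 L 230.69331524330946
(array([ 407.6, -470. ,   15.5]), [np.float64(0.23458941739146447), np.float64(0.23458941739159028)])
(array([ 397.8, -434.5,    8.6]), [np.float64(0.2283091427614367), np.float64(0.22830914276152808)])
(array([ 645.5, -420.3,   -2.9]), [np.float64(2.0853765742436647), np.float64(2.0853765742436416)])
(array([ 638.7, -381.3,   -7.6]), [np.float64(2.4321402526545812), np.float64(2.4321402526545977)])
```

```bash
python3 -c "
from h import *
plan((471.2,-437.1,70),12.5);plan((471.2,-437.1,21.5),12.5)"
```

```text
dp [0.1023 0.0781 0.3233] rot [ 0.0029 -0.0019  0.0206]
dp [0.1022 0.078  0.4203] rot [ 0.0029 -0.0019  0.0206]
```

step_arm:
  deltas:
    - {"dp": [0.102, 0.078, 0.2], "rotation": [0.003, -0.002, 0.02], "jaw": 1}
    - {"dp": [0.102, 0.078, 0.3], "rotation": [0.003, -0.002, 0.02], "jaw": 1}
    - {"dp": [0.102, 0.078, 0.323], "rotation": [0.003, -0.002, 0.02], "jaw": 0.8}
    - {"dp": [0.102, 0.078, 0.323], "rotation": [0.003, -0.002, 0.02], "jaw": 0.8}
    - {"dp": [0.102, 0.078, 0.37], "rotation": [0.003, -0.002, 0.02], "jaw": 0.8}
    - {"dp": [0.102, 0.078, 0.42], "rotation": [0.003, -0.002, 0.02], "jaw": 0.8}
    - {"dp": [0.102, 0.078, 0.42], "rotation": [0.003, -0.002, 0.02], "jaw": 0.8}
    - {"dp": [0.102, 0.078, 0.42], "rotation": [0.003, -0.002, 0.02], "jaw": 0.8}
  newtons: 40

```text
time_s: 5.25
eef_pos: [470.3, -438.1, 20.8]
eef_rot: [-0.001, 0.994, 0.108, -0.001]
force: [0.0, -0.1, 0.5]
width: 76.3
grip_force: 0.0
```

```bash
python3 -c "
from h import *
plan((471.2,-437.1,21.5),12.5);print(env.sense()['force'])"
```

```text
dp [ 0.0021 -0.0015 -0.0014] rot [-0.003   0.0017 -0.0038]
[ 0.0177988  -0.08154419  0.46172118]
```

step_arm:
  deltas:
    - {"dp": [0, 0, -0.001], "rotation": [0, 0, 0], "jaw": 0.3}
    - {"dp": [0, 0, -0.001], "rotation": [0, 0, 0], "jaw": 0.3}
    - {"dp": [0, 0, -0.001], "rotation": [0, 0, 0], "jaw": 0.3}
    - {"dp": [0, 0, -0.001], "rotation": [0, 0, 0], "jaw": 0.3}
    - {"dp": [0, 0, -0.001], "rotation": [0, 0, 0], "jaw": 0.3}
    - {"dp": [0, 0, -0.001], "rotation": [0, 0, 0], "jaw": 0.3}
    - {"dp": [0, 0, -0.001], "rotation": [0, 0, 0], "jaw": 0.3}
    - {"dp": [0, 0, -0.001], "rotation": [0, 0, 0], "jaw": 0.3}
  newtons: 50

```text
time_s: 6.05
eef_pos: [469.4, -438.1, 21.4]
eef_rot: [-0.001, 0.994, 0.107, -0.001]
force: [-1.0, 1.9, 5.3]
width: 39.5
grip_force: 50.0
```

step_arm:
  deltas:
    - {"dp": [0, 0, -0.06], "rotation": [0, 0, 0], "jaw": 0.3}
    - {"dp": [0, 0, -0.12], "rotation": [0, 0, 0], "jaw": 0.3}
    - {"dp": [0, 0, -0.18], "rotation": [0, 0, 0], "jaw": 0.3}
    - {"dp": [0, 0, -0.25], "rotation": [0, 0, 0], "jaw": 0.3}
    - {"dp": [0, 0, -0.25], "rotation": [0, 0, 0], "jaw": 0.3}

```text
time_s: 6.55
eef_pos: [470.8, -439.5, 150.3]
eef_rot: [0.002, 0.994, 0.107, 0.001]
force: [-0.1, -0.7, -1.7]
width: 39.4
grip_force: 50.0
```

```bash
python3 -c "
from h import *
plan((560,-300,150),40)"
```

```text
dp [ 2.338e-01 -2.346e-01  2.000e-04] rot [ 0.0098 -0.0025 -0.9667]
```

step_arm:
  deltas:
    - {"dp": [0.06, -0.06, 0], "rotation": [0, 0, -0.25], "jaw": 0.3}
    - {"dp": [0.12, -0.12, 0], "rotation": [0, 0, -0.5], "jaw": 0.3}
    - {"dp": [0.18, -0.18, 0], "rotation": [0, 0, -0.75], "jaw": 0.3}
    - {"dp": [0.234, -0.234, 0], "rotation": [0.004, -0.002, -0.97], "jaw": 0.3}
    - {"dp": [0.234, -0.234, 0], "rotation": [0.004, -0.002, -0.97], "jaw": 0.3}

```text
time_s: 7.05
eef_pos: [560.6, -295.1, 145.0]
eef_rot: [-0.003, 0.938, 0.346, -0.001]
force: [0.3, -0.4, -1.6]
width: 39.6
grip_force: 50.0
```

```bash
python3 -c "
from h import *
plan((670,-110,150),68)"
```

```text
dp [ 0.4068 -0.1393 -0.0094] rot [-0.0114 -0.0018 -0.959 ]
```

step_arm:
  deltas:
    - {"dp": [0.09, -0.03, 0], "rotation": [0, 0, -0.24], "jaw": 0.3}
    - {"dp": [0.18, -0.06, -0.005], "rotation": [0, 0, -0.48], "jaw": 0.3}
    - {"dp": [0.27, -0.09, -0.008], "rotation": [0, 0, -0.72], "jaw": 0.3}
    - {"dp": [0.36, -0.12, -0.01], "rotation": [-0.005, 0, -0.96], "jaw": 0.3}
    - {"dp": [0.407, -0.139, -0.01], "rotation": [-0.005, 0, -0.96], "jaw": 0.3}
    - {"dp": [0.407, -0.139, -0.01], "rotation": [-0.005, 0, -0.96], "jaw": 0.3}

```text
time_s: 7.65
eef_pos: [670.7, -112.0, 150.0]
eef_rot: [-0.001, 0.83, 0.557, -0.0]
force: [0.2, -0.3, -1.7]
width: 39.7
grip_force: 50.0
```

```bash
python3 -c "
from h import *
plan((735,40,150),96)"
```

```text
dp [3.3e-01 3.9e-03 2.0e-04] rot [-0.0045 -0.003  -0.9861]
```

step_arm:
  deltas:
    - {"dp": [0.08, 0, 0], "rotation": [0, 0, -0.25], "jaw": 0.3}
    - {"dp": [0.16, 0, 0], "rotation": [0, 0, -0.5], "jaw": 0.3}
    - {"dp": [0.24, 0, 0], "rotation": [0, 0, -0.75], "jaw": 0.3}
    - {"dp": [0.33, 0.004, 0], "rotation": [0, 0, -0.99], "jaw": 0.3}
    - {"dp": [0.33, 0.004, 0], "rotation": [0, 0, -0.99], "jaw": 0.3}
    - {"dp": [0.33, 0.004, 0], "rotation": [0, 0, -0.99], "jaw": 0.3}

```text
time_s: 8.25
eef_pos: [734.3, 36.7, 150.1]
eef_rot: [-0.001, 0.67, 0.743, -0.001]
force: [0.0, -0.3, -1.9]
width: 39.4
grip_force: 50.0
```

```bash
python3 -c "
from h import *
plan((741,95,150),106.1);plan((741,95,46),106.1)"
```

```text
dp [0.1147 0.0254 0.0003] rot [-0.0048 -0.0027 -0.3549]
dp [0.1144 0.0259 0.2083] rot [-0.0048 -0.0027 -0.3549]
```

step_arm:
  deltas:
    - {"dp": [0.06, 0.01, 0], "rotation": [0, 0, -0.18], "jaw": 0.3}
    - {"dp": [0.114, 0.026, 0], "rotation": [-0.003, -0.002, -0.355], "jaw": 0.3}
    - {"dp": [0.114, 0.026, 0.07], "rotation": [-0.003, -0.002, -0.355], "jaw": 0.3}
    - {"dp": [0.114, 0.026, 0.14], "rotation": [-0.003, -0.002, -0.355], "jaw": 0.3}
    - {"dp": [0.114, 0.026, 0.2], "rotation": [-0.003, -0.002, -0.355], "jaw": 0.3}
    - {"dp": [0.114, 0.026, 0.2], "rotation": [-0.003, -0.002, -0.355], "jaw": 0.3}
    - {"dp": [0.114, 0.026, 0.2], "rotation": [-0.003, -0.002, -0.355], "jaw": 0.3}

```text
time_s: 8.95
eef_pos: [741.6, 93.5, 51.8]
eef_rot: [-0.0, 0.602, 0.799, 0.0]
force: [-0.1, -0.7, -1.1]
width: 39.3
grip_force: 50.0
```

```bash
python3 - <<'E'
from h import *
import pickle
s=env.sense();im=cams.camera('wrist');pickle.dump((s,im),open('v3.pkl','wb'))
print(s['eef_pos'],s['time_s'],s['force']);cv2.imwrite('pics/v3.png',cv2.resize(im[:,:,::-1],(768,576),interpolation=cv2.INTER_CUBIC))
E
```

```text
[741.61025007  93.54655582  51.7885088 ] 8.95 [-0.05338457 -0.69400127 -1.14991209]
```

View pics/v3.png

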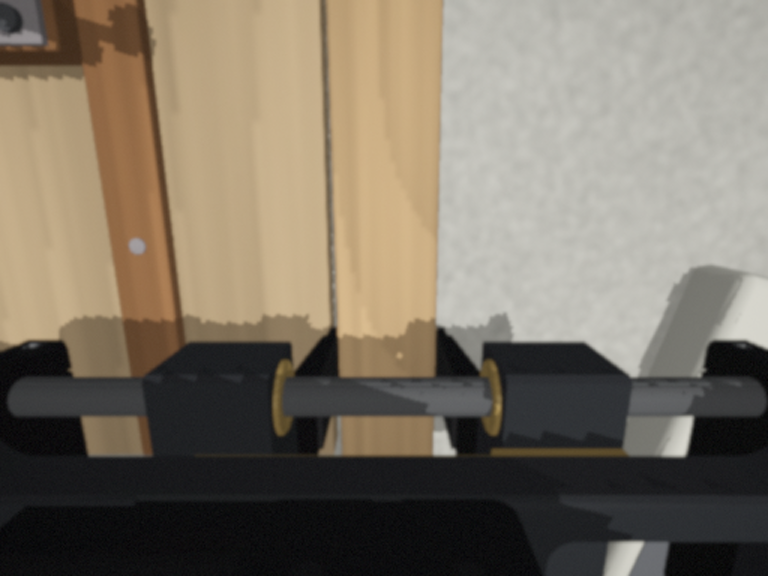

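The picture shows the slat held level and nearly square to the jig. Its edges are at columns 323/441 at the top and 337/436 near the fingers. The fence is to the left with its face at columns ~150–180. I'll lower it and slide toward the fence.

step_arm:
  deltas:
    - {"dp": [0, 0, 0.019], "rotation": [0, 0, 0.02], "jaw": 0.3}
    - {"dp": [0, -0.04, 0.019], "rotation": [0, 0, 0.02], "jaw": 0.3}
    - {"dp": [0, -0.08, 0.019], "rotation": [0, 0, 0.02], "jaw": 0.3}
    - {"dp": [0, -0.12, 0.019], "rotation": [0, 0, 0.02], "jaw": 0.3}
    - {"dp": [0, -0.138, 0.019], "rotation": [0, 0, 0.02], "jaw": 0.3}
    - {"dp": [0, -0.138, 0.019], "rotation": [0, 0, 0.02], "jaw": 0.3}
    - {"dp": [0, -0.138, 0.019], "rotation": [0, 0, 0.02], "jaw": 0.3}

```text
time_s: 9.7
eef_pos: [676.3, 76.0, 42.6]
eef_rot: [0.001, 0.605, 0.796, 0.001]
force: [-0.7, -0.1, -1.4]
width: 39.2
grip_force: 50.0
```

```bash
cat >> h.py <<'E'
EX=np.array([.9608,.2773,0]);EY=np.array([-.2773,.9608,0]);NEST=np.array([651.3,134,28])
def jigpos():
    s=env.sense();d=s['eef_pos']-NEST;f=np.array(s['force']);r=s['eef_rot'];X=R.from_quat([r[1],r[2],r[3],r[0]]).as_matrix()
    print('t',s['time_s'],'tcp in nest',[round(float(v),1) for v in(d@EX,d@EY,d[2])],'F',[round(float(v),1) for v in(f@EX,f@EY,f[2])],'yaw',round(np.degrees(np.arctan2(X[1,0],X[0,0])),2),'tilt',X[:2,2].round(4))
E
python3 -c "
from h import *
jigpos()"
```

```text
t 9.7 tcp in nest [7.9, -62.6, 14.6] F [-0.7, 0.1, -1.4] yaw 105.53 tilt [0.0023 0.0006]
```

step_arm:
  deltas:
    - {"dp": [0, -0.006, 0.004], "rotation": [0, 0, 0], "jaw": 0.3}
    - {"dp": [0, -0.012, 0.005], "rotation": [0, 0, 0], "jaw": 0.3}
    - {"dp": [0, -0.015, 0.005], "rotation": [0, 0, 0], "jaw": 0.3}
    - {"dp": [0, -0.016, 0.005], "rotation": [0, 0, 0], "jaw": 0.3}
    - {"dp": [0, -0.016, 0.005], "rotation": [0, 0, 0], "jaw": 0.3}

```text
time_s: 10.2
eef_pos: [667.5, 73.9, 39.4]
eef_rot: [0.0, 0.605, 0.796, 0.0]
force: [-0.1, 0.4, 0.3]
width: 39.7
grip_force: 50.0
```

```bash
python3 -c "
from h import *
jigpos()"
```

```text
t 10.2 tcp in nest [-1.1, -62.3, 11.4] F [0.1, 0.4, 0.3] yaw 105.55 tilt [0.0004 0.0005]
```

step_arm:
  deltas:
    - {"dp": [0.004, -0.002, 0], "rotation": [0, 0, 0], "jaw": 0.3}
    - {"dp": [0.008, -0.004, 0], "rotation": [0, 0, 0], "jaw": 0.3}
    - {"dp": [0.012, -0.005, 0], "rotation": [0, 0, 0], "jaw": 0.3}
    - {"dp": [0.014, -0.006, 0], "rotation": [0, 0, 0], "jaw": 0.3}
    - {"dp": [0.014, -0.006, 0], "rotation": [0, 0, 0], "jaw": 0.3}

```text
time_s: 10.7
eef_pos: [664.9, 79.8, 40.2]
eef_rot: [0.002, 0.605, 0.796, 0.002]
force: [9.1, -1.1, -1.8]
width: 39.5
grip_force: 50.0
```

```bash
python3 -c "
from h import *
jigpos()"
```

```text
t 10.7 tcp in nest [-2.0, -55.8, 12.2] F [8.4, -3.6, -1.8] yaw 105.56 tilt [0.0062 0.0004]
```

step_arm:
  deltas:
    - {"dp": [0.004, 0.002, 0], "rotation": [0, 0, 0], "jaw": 0.3}
    - {"dp": [0.006, 0.002, 0], "rotation": [0, 0, 0], "jaw": 0.3}
    - {"dp": [0.008, 0.001, 0], "rotation": [0, 0, 0], "jaw": 0.3}
    - {"dp": [0.009, 0.001, 0], "rotation": [0, 0, 0], "jaw": 0.3}
    - {"dp": [0.009, 0.001, 0], "rotation": [0, 0, 0], "jaw": 0.3}

```text
time_s: 11.2
eef_pos: [663.6, 84.3, 39.9]
eef_rot: [0.002, 0.605, 0.796, 0.002]
force: [7.6, -1.8, -1.4]
width: 39.2
grip_force: 50.0
```

```bash
python3 -c "
from h import *
jigpos()"
```

```text
t 11.2 tcp in nest [-2.0, -51.2, 11.9] F [6.9, -3.8, -1.4] yaw 105.56 tilt [0.0047 0.0004]
```

step_arm:
  deltas:
    - {"dp": [0.002, 0.0005, 0], "rotation": [0, 0, 0], "jaw": 0.3}
    - {"dp": [0.004, 0.0005, 0], "rotation": [0, 0, 0], "jaw": 0.3}
    - {"dp": [0.005, 0.0005, 0], "rotation": [0, 0, 0], "jaw": 0.3}
    - {"dp": [0.005, 0.0005, 0], "rotation": [0, 0, 0], "jaw": 0.3}

```text
time_s: 11.6
eef_pos: [663.5, 85.1, 39.9]
eef_rot: [0.002, 0.605, 0.796, 0.001]
force: [8.7, -11.5, -1.7]
width: 40.0
grip_force: 50.0
```

```bash
python3 -c "
from h import *
jigpos()"
```

```text
t 11.6 tcp in nest [-1.9, -50.4, 11.9] F [5.2, -13.5, -1.7] yaw 105.56 tilt [ 0.005  -0.0014]
```

step_arm:
  deltas:
    - {"dp": [0, 0, 0.002], "rotation": [0, 0, 0], "jaw": 0.3}
    - {"dp": [0, 0, 0.004], "rotation": [0, 0, 0], "jaw": 0.3}
    - {"dp": [0, 0, 0.004], "rotation": [0, 0, 0], "jaw": 0.3}

```text
time_s: 11.9
eef_pos: [663.5, 85.1, 39.4]
eef_rot: [0.003, 0.605, 0.796, 0.001]
force: [4.1, -11.8, 12.3]
width: 39.4
grip_force: 50.0
```

```bash
python3 -c "
from h import *
jigpos()"
```

```text
t 11.9 tcp in nest [-1.9, -50.4, 11.4] F [0.7, -12.5, 12.3] yaw 105.56 tilt [ 0.0053 -0.0014]
```

step_arm:
  deltas:
    - {"dp": [0, 0, 0.002], "rotation": [0, 0, 0], "jaw": 0.5}
    - {"dp": [0, 0, 0.001], "rotation": [0, 0, 0], "jaw": 0.55}
    - {"dp": [0, 0, 0], "rotation": [0, 0, 0], "jaw": 0.6}
    - {"dp": [0, 0, 0], "rotation": [0, 0, 0], "jaw": 0.6}
    - {"dp": [0, 0, 0], "rotation": [0, 0, 0], "jaw": 0.6}
    - {"dp": [-0.05, 0, -0.06], "rotation": [0, 0, 0], "jaw": 0.6}
    - {"dp": [-0.1, 0, -0.12], "rotation": [0, 0, 0], "jaw": 0.6}
    - {"dp": [-0.2, 0, -0.22], "rotation": [0, 0, 0], "jaw": 0.6}
    - {"dp": [-0.2, 0, -0.28], "rotation": [0, 0, 0], "jaw": 0.6}
    - {"dp": [-0.2, 0, -0.28], "rotation": [0, 0, 0], "jaw": 0.6}

```text
time_s: 12.9
eef_pos: [690.5, -11.9, 183.1]
eef_rot: [0.004, 0.606, 0.796, 0.002]
force: [0.3, -0.6, -0.4]
width: 57.0
grip_force: 0.0
```

```bash
python3 - <<'E'
from h import *
import pickle
jigpos()
s=env.sense();im=cams.camera('wrist');pickle.dump((s,im),open('v4.pkl','wb'))
cv2.imwrite('pics/v4.png',cv2.resize(im[:,:,::-1],(768,576),interpolation=cv2.INTER_CUBIC))
E
```

```text
t 12.9 tcp in nest [-2.8, -151.1, 155.1] F [0.2, -0.7, -0.4] yaw 105.43 tilt [ 0.0087 -0.0006]
```

View pics/v4.png

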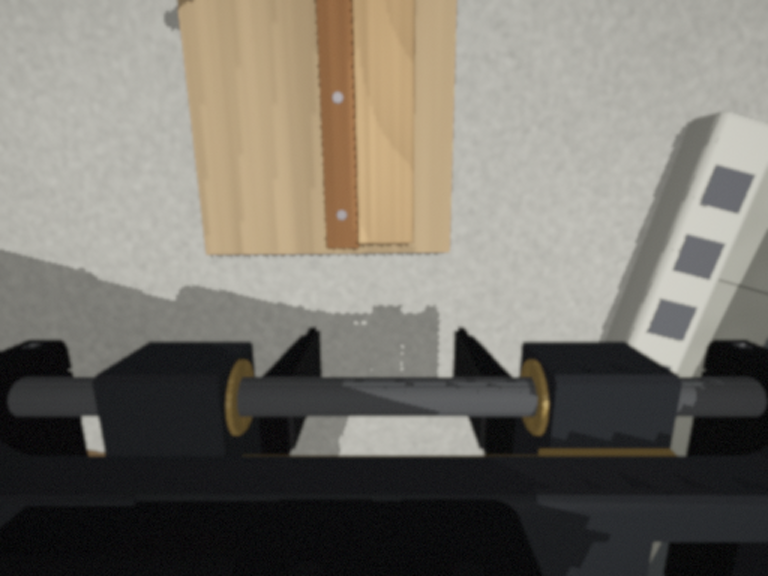

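The slat sits against the fence with no visible gap (edge at columns 354–358), and its near end is at row ~243, just inside the board edge. I'll check its pose numerically and plan the handle approach.

```bash
python3 - <<'E'
from h import *
import pickle
np.set_printoptions(precision=1,suppress=True)
s,im=pickle.load(open('v4.pkl','rb'));c=cam('wrist',s);o=lambda p:((p[0]+.5)/1.5-.5,(p[1]+.5)/1.5-.5)
def J(p,z):
    d=onz(c,o(p),z)-NEST;return np.array([d@EX,d@EY])
for n,p,z in[('slat R far',(416,20),38),('slat R near',(411.5,235),38),('slat end L',(358,239),38),('slat end R',(411,239),38),('fence L far',(318,20),26),('fence L near',(328,240),26),('board end L',(208,253),18),('board end R',(450,252),18),('scr1',(337.5,97),26),('scr2',(341.5,215),26)]: print(n,J(p,z))
# grip top end from top & v1 for handle
s1,i1=pickle.load(open('v1.pkl','rb'));c1=cam('wrist',s1)
cs=cam('side')
im=cv2.imread('pics/side0.png');cv2.imwrite('pics/sidecrop.png',cv2.resize(im[130:210,200:320],(720,480),interpolation=cv2.INTER_CUBIC))
E
```

```text
slat R far [19.9 22.9]
slat R near [  17.5 -114.5]
slat end L [ -21.2 -116.9]
slat end R [  17.1 -117.4]
fence L far [-44.6  27.6]
fence L near [ -44.5 -118.7]
board end L [-138.8 -128.4]
board end R [  48.8 -130. ]
scr1 [-33.5 -19.8]
scr2 [ -33.7 -100.3]
```

View pics/sidecrop.png

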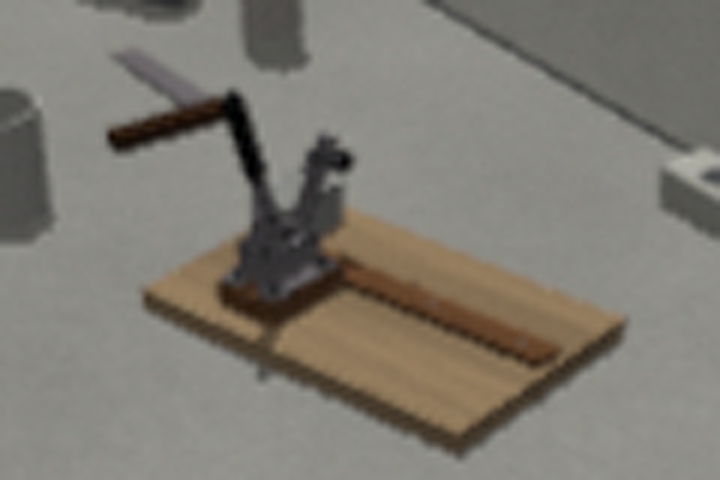

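The side crop shows the clamp open: black grip at (245,135), pad at (340,160). The slat may be ~0.015 rad off with its far end slightly away from the fence, so I'll seat it with a closed-finger push against the +x edge.

```bash
cat >> h.py <<'E'
def goj(x,y,z,yaw=106.1):
    plan(NEST+x*EX+y*EY+np.array([0,0,z]),yaw)
E
python3 -c "
from h import *
goj(50,10,60);goj(50,10,5.5)"
```

```text
dp [0.3204 0.1033 0.1839] rot [ 0.0088  0.0023 -0.0219]
dp [0.3205 0.1029 0.2929] rot [ 0.0088  0.0023 -0.0219]
```

step_arm:
  deltas:
    - {"dp": [0.06, 0.1, 0.02], "rotation": [0.009, 0.002, -0.022], "jaw": 0.1}
    - {"dp": [0.14, 0.103, 0.06], "rotation": [0.009, 0.002, -0.022], "jaw": 0}
    - {"dp": [0.22, 0.103, 0.12], "rotation": [0.009, 0.002, -0.022], "jaw": 0}
    - {"dp": [0.3, 0.103, 0.18], "rotation": [0.009, 0.002, -0.022], "jaw": 0}
    - {"dp": [0.32, 0.103, 0.22], "rotation": [0.009, 0.002, -0.022], "jaw": 0}
    - {"dp": [0.32, 0.103, 0.26], "rotation": [0.009, 0.002, -0.022], "jaw": 0}
    - {"dp": [0.32, 0.103, 0.292], "rotation": [0.009, 0.002, -0.022], "jaw": 0}
    - {"dp": [0.32, 0.103, 0.292], "rotation": [0.009, 0.002, -0.022], "jaw": 0}
    - {"dp": [0.32, 0.103, 0.292], "rotation": [0.009, 0.002, -0.022], "jaw": 0}
  newtons: 20

```text
time_s: 13.85
eef_pos: [694.5, 158.3, 30.4]
eef_rot: [-0.002, 0.601, 0.8, -0.002]
force: [0.1, -0.3, 0.2]
width: 0.7
grip_force: 0.0
```

```bash
python3 -c "
from h import *
jigpos()"
```

```text
t 13.85 tcp in nest [48.2, 11.4, 2.4] F [-0.0, -0.3, 0.2] yaw 106.19 tilt [-0.0057  0.    ]
```

step_arm:
  deltas:
    - {"dp": [0, -0.01, -0.004], "rotation": [-0.004, 0, 0], "jaw": 0}
    - {"dp": [0, -0.02, -0.004], "rotation": [-0.004, 0, 0], "jaw": 0}
    - {"dp": [0, -0.028, -0.004], "rotation": [-0.004, 0, 0], "jaw": 0}
    - {"dp": [0, -0.032, -0.004], "rotation": [-0.004, 0, 0], "jaw": 0}
    - {"dp": [0, -0.034, -0.004], "rotation": [-0.004, 0, 0], "jaw": 0}
    - {"dp": [0, -0.034, -0.004], "rotation": [-0.004, 0, 0], "jaw": 0}

```text
time_s: 14.45
eef_pos: [678.8, 153.5, 33.7]
eef_rot: [-0.001, 0.601, 0.8, -0.0]
force: [-0.6, 0.1, -0.3]
width: 0.5
grip_force: 0.0
```

```bash
python3 -c "
from h import *
jigpos()"
```

```text
t 14.45 tcp in nest [31.8, 11.2, 5.7] F [-0.6, 0.3, -0.3] yaw 106.18 tilt [-0.002   0.0008]
```

step_arm:
  deltas:
    - {"dp": [0, -0.002, 0], "rotation": [0, 0, 0], "jaw": 0}
    - {"dp": [0, -0.004, 0], "rotation": [0, 0, 0], "jaw": 0}
    - {"dp": [0, -0.005, 0], "rotation": [0, 0, 0], "jaw": 0}
    - {"dp": [0, -0.006, 0], "rotation": [0, 0, 0], "jaw": 0}

```text
time_s: 14.85
eef_pos: [675.9, 152.7, 33.5]
eef_rot: [-0.001, 0.601, 0.8, -0.0]
force: [0.1, 0.7, -0.9]
width: 0.5
grip_force: 0.0
```

```bash
python3 -c "
from h import *
jigpos()"
```

```text
t 14.85 tcp in nest [28.9, 11.2, 5.5] F [0.3, 0.7, -0.9] yaw 106.18 tilt [-0.0021  0.0008]
```

step_arm:
  deltas:
    - {"dp": [0, -0.002, 0], "rotation": [0, 0, 0], "jaw": 0}
    - {"dp": [0, -0.004, 0], "rotation": [0, 0, 0], "jaw": 0}
    - {"dp": [0, -0.006, 0], "rotation": [0, 0, 0], "jaw": 0}
    - {"dp": [0, -0.007, 0], "rotation": [0, 0, 0], "jaw": 0}
    - {"dp": [0, -0.007, 0], "rotation": [0, 0, 0], "jaw": 0}

```text
time_s: 15.35
eef_pos: [673.0, 151.9, 33.8]
eef_rot: [-0.001, 0.601, 0.8, 0.0]
force: [2.4, 0.9, 0.1]
width: 0.4
grip_force: 1.4
```

```bash
python3 -c "
from h import *
jigpos()"
```

```text
t 15.35 tcp in nest [25.8, 11.2, 5.8] F [2.6, 0.1, 0.1] yaw 106.19 tilt [-0.0008  0.001 ]
```

step_arm:
  deltas:
    - {"dp": [0, -0.001, 0], "rotation": [0, 0, 0], "jaw": 0}
    - {"dp": [0, -0.002, 0], "rotation": [0, 0, 0], "jaw": 0}
    - {"dp": [0, -0.003, 0], "rotation": [0, 0, 0], "jaw": 0}
    - {"dp": [0, -0.003, 0], "rotation": [0, 0, 0], "jaw": 0}

```text
time_s: 15.75
eef_pos: [672.7, 151.8, 34.4]
eef_rot: [0.0, 0.601, 0.8, 0.001]
force: [7.6, 4.2, 2.0]
width: 0.4
grip_force: 4.0
```

```bash
python3 -c "
from h import *
jigpos()"
```

```text
t 15.75 tcp in nest [25.5, 11.2, 6.4] F [8.5, 1.9, 2.0] yaw 106.18 tilt [0.0021 0.0017]
```

The slat is seated: 8.5 N with almost no motion. Next I'll triangulate the grip's ends from the first wrist view and the side view.

```bash
python3 - <<'E'
from h import *
import pickle
np.set_printoptions(precision=1,suppress=True)
s1,i1=pickle.load(open('v1.pkl','rb'));c1=cam('wrist',s1);cs=cam('side');o=lambda p:((p[0]+.5)/1.5-.5,(p[1]+.5)/1.5-.5)
# grip mask (dark) ends: in V1 by PCA of dark blob, in side by the same
def ends(im,box,thr):
    x0,y0,x1,y1=box;g=cv2.cvtColor(im,cv2.COLOR_RGB2GRAY)[y0:y1,x0:x1];m=(g<thr).astype(np.uint8)
    n,l,st,ce=cv2.connectedComponentsWithStats(m);k=1+st[1:,4].argmax();P=np.argwhere(l==k)[:,::-1]+[x0,y0]
    mu=P.mean(0);d=np.linalg.svd(P-mu,full_matrices=False)[2][0];t=(P-mu)@d
    return mu,mu+d*t.min(),mu+d*t.max(),len(P)
e1=ends(i1,(140,15,212,65),45);ims=cv2.imread('pics/side0.png')[:,:,::-1].copy();es=ends(ims,(234,143,247,163),45)
print(e1,es)
def J(X):
    d=X-NEST;return np.array([d@EX,d@EY,d[2]])
a=sorted(e1[1:3],key=lambda p:p[0]);b=sorted(es[1:3],key=lambda p:p[1])
for u,v in((e1[0],es[0]),(a[0],b[0]),(a[1],b[1])):
    X,r=tri((c1,u),(cs,v));print(J(X),r)
    # ray of V1 with plane y=82 of nest
    O,d=ray(c1,u);k=(82-(O-NEST)@EY)/(d@EY);print('  plane y82',J(O+k*d))
    O,d=ray(cs,v);k=(82-(O-NEST)@EY)/(d@EY);print('  side plane y82',J(O+k*d))
jigpos()
E
```

```text
(array([175.8,  43.2]), array([147.9,  29.1]), array([206.2,  58.6]), 920) (array([239.1, 151.8]), array([236. , 145.9]), array([243.4, 159.8]), 54)
[-116.2   83.9  133.2] [np.float64(0.5270765213885698), np.float64(0.5270765213887534)]
  plane y82 [-114.5   82.   138.4]
  side plane y82 [-118.8   82.   135. ]
[-128.7   86.2  163.5] [np.float64(1.8261179114361432), np.float64(1.8261179114361463)]
  plane y82 [-124.8   82.   171.5]
  side plane y82 [-135.1   82.   168.1]
[-97.8  80.8  89.9] [np.float64(0.5724142526853678), np.float64(0.5724142526853946)]
  plane y82 [-98.7  82.   86.9]
  side plane y82 [-95.9  82.   88.5]
t 15.75 tcp in nest [25.5, 11.2, 6.4] F [8.5, 1.9, 2.0] yaw 106.18 tilt [0. 0.]
```

step_arm:
  deltas:
    - {"dp": [0, 0.03, -0.002], "rotation": [0, 0, 0], "jaw": 0}
    - {"dp": [0, 0.04, -0.06], "rotation": [0, 0, 0], "jaw": 0}
    - {"dp": [0, 0.04, -0.15], "rotation": [0, 0, 0], "jaw": 0}
    - {"dp": [0, 0.04, -0.25], "rotation": [0, 0, 0], "jaw": 0}
    - {"dp": [0, 0.04, -0.34], "rotation": [0, 0, 0], "jaw": 0}
    - {"dp": [0.05, -0.05, -0.34], "rotation": [0, 0, 0], "jaw": 0}
    - {"dp": [0.1, -0.13, -0.34], "rotation": [0, 0, 0], "jaw": 0}
    - {"dp": [0.144, -0.22, -0.34], "rotation": [0, 0, 0], "jaw": 0}
    - {"dp": [0.144, -0.22, -0.34], "rotation": [0, 0, 0], "jaw": 0}

```text
time_s: 16.65
eef_pos: [539.8, 190.3, 203.9]
eef_rot: [-0.003, 0.6, 0.8, -0.002]
force: [0.1, 0.6, 0.3]
width: 0.4
grip_force: 0.0
```

```bash
python3 - <<'E'
from h import *
jigpos()
for x,z in((-82,143),(-100,143),(-120,137),(-131,127),(-138,114)): goj(x,83,z)
E
```

```text
t 16.65 tcp in nest [-91.5, 85.1, 175.9] F [0.3, 0.5, 0.3] yaw 106.31 tilt [-0.0066 -0.0001]
dp [-0.0043  0.0194  0.0657] rot [-0.0128 -0.0036  0.0074]
dp [-0.0041 -0.0166  0.0659] rot [-0.0128 -0.0036  0.0074]
dp [-0.004  -0.0565  0.0782] rot [-0.0128 -0.0036  0.0074]
dp [-0.004  -0.0784  0.0983] rot [-0.0128 -0.0036  0.0074]
dp [-0.004  -0.0922  0.1244] rot [-0.0128 -0.0036  0.0074]
```

step_arm:
  deltas:
    - {"dp": [-0.004, 0.019, 0.03], "rotation": [-0.008, -0.003, 0], "jaw": 0}
    - {"dp": [-0.004, 0.019, 0.066], "rotation": [-0.008, -0.003, 0], "jaw": 0}
    - {"dp": [-0.004, 0.0, 0.066], "rotation": [-0.008, -0.003, 0], "jaw": 0}
    - {"dp": [-0.004, -0.017, 0.066], "rotation": [-0.008, -0.003, 0], "jaw": 0}
    - {"dp": [-0.004, -0.03, 0.069], "rotation": [-0.008, -0.003, 0], "jaw": 0}
    - {"dp": [-0.004, -0.043, 0.073], "rotation": [-0.008, -0.003, 0], "jaw": 0}
    - {"dp": [-0.004, -0.056, 0.078], "rotation": [-0.008, -0.003, 0], "jaw": 0}

```text
time_s: 17.35
eef_pos: [519.2, 179.9, 165.4]
eef_rot: [0.001, 0.601, 0.8, 0.001]
force: [0.7, 0.2, 0.9]
width: 0.6
grip_force: 0.5
```

```bash
python3 - <<'E'
from h import *
jigpos()
for n in('side',):
    im=cams.camera(n);cv2.imwrite('pics/s2.png',cv2.resize(im[100:220,170:330,::-1],(800,600),interpolation=cv2.INTER_CUBIC))
for x,z in((-131,127),(-138,114),(-143,98),(-145.5,80)): goj(x,83,z)
E
```

```text
t 17.35 tcp in nest [-114.2, 80.7, 137.4] F [0.7, 0.0, 0.9] yaw 106.18 tilt [0.0036 0.0008]
dp [ 0.0044 -0.0315  0.0196] rot [0.0042 0.0004 0.0031]
dp [ 0.0045 -0.0455  0.0456] rot [0.0042 0.0004 0.0031]
dp [ 0.0045 -0.0556  0.0776] rot [0.0042 0.0004 0.0031]
dp [ 0.0045 -0.0607  0.1135] rot [0.0042 0.0004 0.0031]
```

View pics/s2.png

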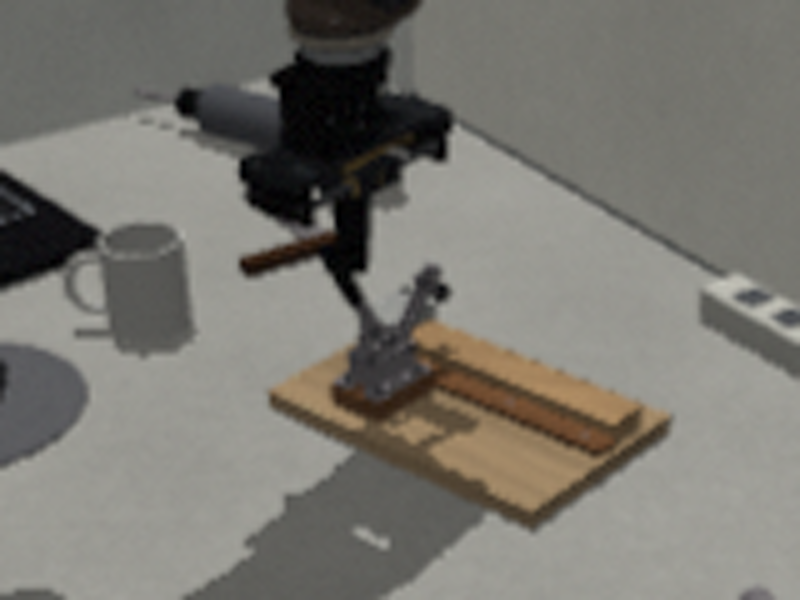

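The finger, with its tip near (352,268), is on the +x side of the grip, and the handle has started to tip at (345,285). The slat lies in place along the fence. I'll continue along the arc.

step_arm:
  deltas:
    - {"dp": [0.003, -0.016, 0.008], "rotation": [0.004, 0, 0], "jaw": 0}
    - {"dp": [0.003, -0.031, 0.02], "rotation": [0.004, 0, 0], "jaw": 0}
    - {"dp": [0.003, -0.039, 0.032], "rotation": [0.004, 0, 0], "jaw": 0}
    - {"dp": [0.003, -0.046, 0.046], "rotation": [0.004, 0, 0], "jaw": 0}
    - {"dp": [0.003, -0.051, 0.062], "rotation": [0.004, 0, 0], "jaw": 0}
    - {"dp": [0.003, -0.056, 0.078], "rotation": [0.004, 0, 0], "jaw": 0}
    - {"dp": [0.003, -0.058, 0.09], "rotation": [0.004, 0, 0], "jaw": 0}
    - {"dp": [0.003, -0.06, 0.1], "rotation": [0.004, 0, 0], "jaw": 0}

```text
time_s: 18.2
eef_pos: [489.9, 173.0, 114.1]
eef_rot: [-0.0, 0.601, 0.8, -0.0]
force: [0.2, -0.0, 3.7]
width: 0.4
grip_force: 1.6
```

```bash
python3 - <<'E'
from h import *
jigpos()
for x,z in((-145.5,80),(-146.5,72),(-146.5,67),(-146.5,64)): goj(x,82,z)
E
```

```text
t 18.2 tcp in nest [-144.3, 82.3, 86.1] F [0.2, -0.1, 3.7] yaw 106.19 tilt [-0.0009 -0.0003]
dp [-0.0006 -0.0024  0.0123] rot [-0.0019  0.0001  0.003 ]
dp [-0.0006 -0.0044  0.0283] rot [-0.0019  0.0001  0.003 ]
dp [-0.0006 -0.0044  0.0383] rot [-0.0019  0.0001  0.003 ]
dp [-0.0006 -0.0044  0.0443] rot [-0.0019  0.0001  0.003 ]
```

step_arm:
  deltas:
    - {"dp": [0, -0.002, 0.008], "rotation": [0, 0, 0], "jaw": 0}
    - {"dp": [0, -0.003, 0.016], "rotation": [0, 0, 0], "jaw": 0}
    - {"dp": [0, -0.004, 0.024], "rotation": [0, 0, 0], "jaw": 0}
    - {"dp": [0, -0.004, 0.03], "rotation": [0, 0, 0], "jaw": 0}
    - {"dp": [0, -0.004, 0.034], "rotation": [0, 0, 0], "jaw": 0}

```text
time_s: 18.7
eef_pos: [488.1, 172.5, 97.4]
eef_rot: [-0.0, 0.601, 0.8, -0.0]
force: [-0.5, -0.3, 0.4]
width: 0.7
grip_force: 0.5
```

```bash
python3 -c "
from h import *
jigpos()"
```

```text
t 18.7 tcp in nest [-146.1, 82.3, 69.4] F [-0.6, -0.1, 0.4] yaw 106.19 tilt [-0.0005 -0.0002]
```

step_arm:
  deltas:
    - {"dp": [0, 0, 0.004], "rotation": [0, 0, 0], "jaw": 0}
    - {"dp": [0, 0, 0.008], "rotation": [0, 0, 0], "jaw": 0}
    - {"dp": [0, 0, 0.01], "rotation": [0, 0, 0], "jaw": 0}

```text
time_s: 19.0
eef_pos: [488.1, 172.5, 94.7]
eef_rot: [0.0, 0.6, 0.8, 0.0]
force: [-10.7, -3.4, 38.2]
width: 0.4
grip_force: 19.2
```

```bash
python3 -c "
from h import *
jigpos()"
```

```text
t 19.0 tcp in nest [-146.2, 82.3, 66.7] F [-11.3, -0.3, 38.2] yaw 106.2 tilt [ 0.0006 -0.0001]
```

The handle is hard on its stop, at the predicted height. I'll back off upward and check.

step_arm:
  deltas:
    - {"dp": [0, 0, -0.01], "rotation": [0, 0, 0], "jaw": 0}
    - {"dp": [0, 0, -0.04], "rotation": [0, 0, 0], "jaw": 0}
    - {"dp": [0, 0, -0.1], "rotation": [0, 0, 0], "jaw": 0}
    - {"dp": [0, 0, -0.2], "rotation": [0, 0, 0], "jaw": 0}
    - {"dp": [-0.25, -0.05, -0.28], "rotation": [0, 0, 0], "jaw": 0}
    - {"dp": [-0.3, -0.05, -0.28], "rotation": [0, 0, 0], "jaw": 0}
    - {"dp": [-0.38, 0.2, -0.28], "rotation": [0, 0, 0], "jaw": 0}
    - {"dp": [-0.38, 0.2, -0.28], "rotation": [0, 0, 0], "jaw": 0}
    - {"dp": [-0.38, 0.2, -0.28], "rotation": [0, 0, 0], "jaw": 0}

```text
time_s: 19.9
eef_pos: [637.7, 17.1, 233.3]
eef_rot: [0.0, 0.601, 0.799, 0.0]
force: [0.5, 0.6, -0.2]
width: 0.6
grip_force: 0.0
```

```bash
python3 - <<'E'
from h import *
jigpos()
a=cams.camera('side')[125:215,195:325,::-1];s=env.sense();b=cams.camera('wrist')[0:225,:,::-1]
cv2.imwrite('pics/fin.png',np.vstack([cv2.resize(b,(683,300),interpolation=cv2.INTER_CUBIC),cv2.copyMakeBorder(cv2.resize(a,(420,290),interpolation=cv2.INTER_CUBIC),0,0,0,263,cv2.BORDER_CONSTANT)]))
E
```

```text
t 19.9 tcp in nest [-45.4, -108.5, 205.3] F [0.7, 0.4, -0.2] yaw 106.15 tilt [ 0.0008 -0.0001]
```

View pics/fin.png

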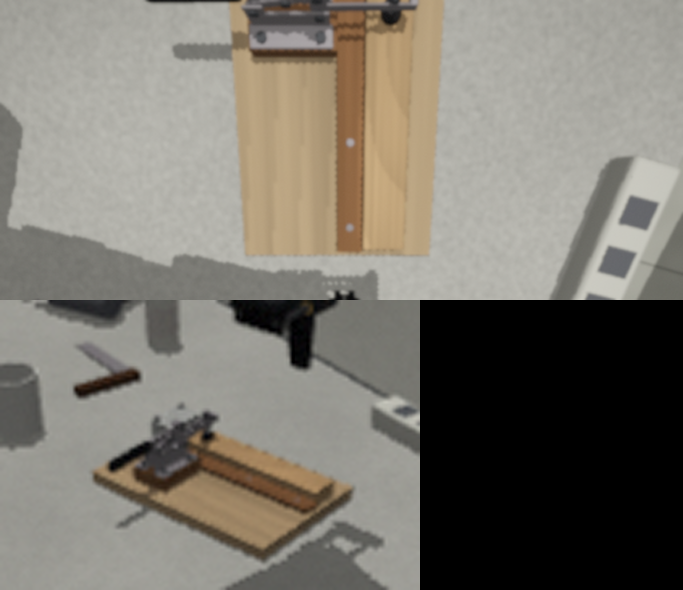

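The handle lies level at (130,455) in the lower view. The pad, at (390,15) in the upper view, is down on the slat, which lies along the fence. One last numeric check of the slat's end before I hand in.

```bash
python3 - <<'E'
from h import *
s=env.sense();im=cams.camera('wrist');c=cam('wrist',s);g=cv2.cvtColor(im,cv2.COLOR_RGB2GRAY).astype(float)
def pix(x,y,z): return proj(c,NEST+x*EX+y*EY+np.array([0,0,z]))
for lab,x,z in(('slat',-8,10),('slat',8,10),('board',-80,-10),('board',35,-10),('fence',-32,-2)):
    ys=np.arange(-136,-108,1.);P=np.float32([pix(x,y,z) for y in ys])
    v=cv2.remap(g.astype(np.float32),P[:,:1],P[:,1:],cv2.INTER_LINEAR).ravel();print(lab,x,dict(zip(ys.astype(int).tolist(),v.astype(int).tolist())))
E
```

```text
slat -8 {-136: 182, -135: 183, -134: 183, -133: 183, -132: 183, -131: 182, -130: 181, -129: 180, -128: 178, -127: 170, -126: 160, -125: 151, -124: 150, -123: 150, -122: 147, -121: 143, -120: 141, -119: 150, -118: 158, -117: 163, -116: 164, -115: 165, -114: 165, -113: 165, -112: 165, -111: 166, -110: 167, -109: 167}
slat 8 {-136: 179, -135: 178, -134: 178, -133: 178, -132: 179, -131: 181, -130: 182, -129: 181, -128: 180, -127: 173, -126: 163, -125: 154, -124: 151, -123: 150, -122: 147, -121: 142, -120: 140, -119: 150, -118: 157, -117: 163, -116: 165, -115: 164, -114: 164, -113: 165, -112: 166, -111: 166, -110: 166, -109: 166}
board -80 {-136: 181, -135: 181, -134: 181, -133: 179, -132: 177, -131: 174, -130: 171, -129: 171, -128: 171, -127: 171, -126: 171, -125: 171, -124: 170, -123: 170, -122: 170, -121: 170, -120: 170, -119: 171, -118: 171, -117: 170, -116: 170, -115: 171, -114: 171, -113: 171, -112: 171, -111: 171, -110: 171, -109: 171}
board 35 {-136: 176, -135: 176, -134: 176, -133: 174, -132: 169, -131: 163, -130: 156, -129: 157, -128: 160, -127: 165, -126: 165, -125: 164, -124: 165, -123: 165, -122: 164, -121: 164, -120: 165, -119: 165, -118: 165, -117: 165, -116: 165, -115: 165, -114: 165, -113: 165, -112: 165, -111: 164, -110: 164, -109: 165}
fence -32 {-136: 180, -135: 179, -134: 178, -133: 178, -132: 179, -131: 178, -130: 174, -129: 169, -128: 161, -127: 155, -126: 146, -125: 136, -124: 123, -123: 116, -122: 112, -121: 111, -120: 111, -119: 111, -118: 111, -117: 110, -116: 110, -115: 111, -114: 111, -113: 111, -112: 111, -111: 111, -110: 111, -109: 112}
```

```bash
python3 -c "
from cell import env
print(env.job_done())"
```

```text
the job is handed in; nothing more can be done
None
```

The job is handed in at about 20 s of the 61 s allowed: the slat is flat in the jig against fence and guide block, and the clamp handle is down on its stop with the pad on the slat. The pad's force could not be measured, and no verdict came back.

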